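# Clip the crank onto the tomato mill

### The arm

A 7-joint arm with a two-finger parallel gripper is mounted at the origin on the work surface. World frame = base frame: x ahead of the robot, y to its left, z up, the work surface at z = 0. Lengths are in mm, angles in rad, forces in N, time in s.
With the tool pointing down it reaches from about 350 to 900 mm from the base axis. Payload 19.9 kg.
Tool frame: the origin (TCP) lies at the very end of the fingers, on their centre line; the grasp point (between the pads) lies 19 mm behind it (ctrl.tcp_to_grasp is the distance from the TCP to the grasp point, in mm); z points along the fingers, y is the line along which they close (so a half turn about z gives the same grasp; the last joint's range is limited). The gripper opens to 94 mm and grips with 3 to 60 N. Pads are 16 mm wide; open, the fingers measure 119 mm over their backs; the gripper's body (75 mm by 177 mm) begins 78 mm behind the grasp point.
Start: joints at [-1.329, 0.417, -0.01, 1.614, 0.005, 1.111, -0.053], TCP at [174.994, 599.98, 205.425] pointing down, gripper open.
Joint ranges: [-2.81, 2.81], [-0.39, 2.02], [-1.27, 1.25], [0.06, 2.57], [-1.19, 4.33], [0.19, 2], [-2.82, 2.82]. Speed limits (rad/s): [1.89, 1.89, 2.39, 2.39, 3.01, 3.01, 3.01].

### API

Orientations are given as a unit quaternion [w, x, y, z].
In Python, from bench import telemetry, get_image, camera_info, workorder, nets, ctrl gives the robot as it stands.
- The arm moves only by the tool arm_command, never from a script. Its argument "increments" is a list of rows, each an object of numbers: "wx", "wy", "wz": the turn, a rotation vector about the world's x, y, z in units of pi rad (1.0 is pi rad); "dx", "dy", "dz": the shift along the world's x, y, z in units of 30 cm (1.0 is 30 cm); "claw": the finger opening in mm, from 0 to 94. In form: [{"wx": .., "wy": .., "wz": .., "dx": .., "dy": .., "dz": .., "claw": ..}, ...]. A call has 1 to 10 rows; each row is the pose to reach, as a shift and turn from the pose commanded when the call began, turning the shorter way round; what a row does not reach only later rows make up. A row lasts 1/12 s, in which the tool goes at most 41.7 mm and 7.16 degrees, less where a joint would pass 70% of its speed; a pose out of reach is approached as far as the arm can. A call with a number of a shift or a turn outside -1 to 1 is refused whole. A call with a gripper value outside its range is refused whole. The fingers move at their own pace and stop on an object; "grip_force" is the grip in N (left out, the last holds). Time passes only in rows, so rows that repeat a pose let the fingers close. It gives the time, the measured TCP pose, the force, the opening and the grip force at its end, in the units of the state.
- telemetry.state(): the state, without advancing time (a new reading comes with each control period).
- get_image(name): name is "scene" or "top" or "wrist"; returns the picture (400x640x3 uint8, blue, green, red); there is no depth.
- camera_info(name): a dict with "intrinsics" (3x3 intrinsics, pixels), "extrinsics" (4x4, takes a point from world to camera coordinates). Camera axes: x right, y up, looking along -z (the intrinsics and any distortion apply to the point x, -y, -z); pixel columns grow to the right and rows downward; lengths in mm; the calibration is good to about 2 mm. A picture is of the moment at which its call begins: read the wrist's pose just before it. camera_info takes no time and is no camera call; for the wrist camera it gives the pose at the moment of the call.
- workorder.close_job(): hands the job in; it is judged then, once.
Trained networks look in the newest picture that a camera, given by its name, has taken for a name from the list of things; names that differ only in an ending like _2 or _b are one class to them, and where a whole thing is asked for, a point or a joint stands for the part that bears it (a point fixed in the world has none). Each returns a list of dicts, best first, with "p" (0 to 1); they miss things now and then, are a little off and sometimes report something else, mostly with a low value. They report only what shows in the picture. A call takes as long as a camera call.
- nets.silhouettes(query, camera): "mask" (400x640 bool, what is visible of it) and "bbox" ([centre column, centre row, width, height] in pixels, round what is visible of it).
- nets.pinpoint(query, camera): "location" ([column, row] in pixels: a listed point, or the origin of a listed thing).
The state is a dict: "t": time; "joint_positions": joint angles; "dq": joint speeds; "effort": joint torques, N m; "ee_pos": TCP position; "eef_rot": TCP orientation; "ft_force": force on the tool from outside, world axes, zero at the start; "torque": the same for the moment, N m; "gripper_width": finger opening in mm; "grip_force": force on a finger pad.
Only numpy, scipy, OpenCV 4.12 (cv2) and the standard library are available. Lean on these libraries where they do the work, as an engineer would, in place of code of your own. Each camera call takes 0.05 s, during which the arm holds its last target. There are 200 camera calls.

### The job

The crank of the stall's tomato mill has crept outward on its shaft and covers the groove: push the crank's hub fully home against the shoulder of the shaft, then take the retaining clip out of its wooden rest and press it into the shaft groove just outside the hub until it snaps fully home. Feel for the groove and press gently, for a forced clip bends, and leave the jars and the wooden pusher where they stand.

Things in the scene. Friction and masses are not known exactly. Their poses are not given: they have to be found in the camera images.
- mill: Cast table mill on a round foot: a level barrel with a steel hopper bowl (176 mm across, rim 286 mm high, 25 mm behind the origin) and a crank shaft. Origin: middle of the foot's underside; x is level and points outboard along the shaft (roughly to the robot's right), z up.
- gland (a point): Point on the shaft axis in the flat end face of the mill's 46 mm wide bearing nose, 170 mm high; x outboard along the shaft, y level across it, z up. Outward from here: a 30 mm journal ending in a shoulder 3 to 23 mm out (it depends on where the auger rests, is not reported, must be seen or felt; a stiff seal holds it below 40 N), then the 22 mm shaft that carries the hub.
- crank (a joint): How far the crank hub stands out from home on the shoulder, m; 0 is home, 9 to 16 mm at the start; slides at about 4 N. Hub: steel disc 34 mm across, 26 mm long. Groove: 7 mm wide, bottom 16 mm across, 26 to 33 mm beyond the shoulder, so its inner wall is flush with the outer face of the hub when home; 17 mm more of 22 mm shaft follow to the free end.
- turn (a joint): Turn of the shaft with its crank, rad; 0 is hanging down. It turns with light friction and need not be turned. The crank arm (20 mm wide, 9 mm thick) hangs from the hub and carries a wooden handle 112 mm below the axis that points outboard, to about 95 mm beyond the hub's inner end.
- clip_bore (a point): Centre of the round opening of the clip: 5 mm thick spring steel, crown 30 mm wide (top 14 mm above the centre), with a black thumb grip on top. x is the axis of the opening (either way round fits), y across, z up to the grip. Home in the groove this point lies on the shaft axis. At the start it stands mouth down in the slot of the rest with slight play and lifts straight out.
- clip_grip (a point): Centre of the clip's thumb grip, 44 mm above clip_bore, same axes: a block 12 mm along x, 18 mm along y, 32 mm tall, to be held across the 18 mm; about 68 mm above the table at the start.
- jaw_l (a joint): Opening of one of the clip's two sprung jaws, rad, 0 closed, 0.24 at most. The jaws form a mouth 10.6 mm wide 6.5 mm below clip_bore, flaring to 18 mm at the foot 12 mm below. On the groove the flare touches with clip_bore about 13 mm above the axis, passes at about 8 to 12 N and snaps home; on the 22 mm shaft it stops some 18 mm above the axis. Over 25 N against the mill bends it.
- rest: Wooden rest block, 80 x 100 x 26 mm (x, y, z), fixed to the table; origin in the middle of its underside. Its slot (6.6 mm along x, 38 mm along y, 14 mm deep) is in the middle of the top and holds the clip.
- jar_a: Full jar with a black lid, 68 mm across and 105 mm tall, origin in the middle of its underside. To be left alone.
- jar_b: Full jar with a brass lid, 68 mm across and 105 mm tall, origin in the middle of its underside. To be left alone.
- pusher: Turned wooden pusher of the mill, standing, 58 mm across and 144 mm tall, origin in the middle of its underside. To be left alone.

How it is judged (in metres and radians):
On the way, in this order (a step that is already met when the one before it is completed fails the run):
1. the crank hub is pushed home against the shoulder (value of joint crank below 0.002 m), for 0.2 s.
2. the clip is snapped home in the groove (y of clip_bore in the frame of gland between -0.002 and 0.002 m and z of clip_bore in the frame of gland between -0.002 and 0.002 m and x of clip_bore in the frame of gland between 0.031 and 0.054 m and angle between the x axis of clip_bore and the x axis of gland, either way round below 0.15 rad), for 0.2 s.
At the end, for the whole second after the job is handed in: The crank hub is home within 2 mm, and the clip sits in the groove outside it: the centre of its opening within 2 mm of the shaft axis sideways and in height, its axis within 0.15 rad of the shaft's, 31 to 54 mm out from the gland face (all of step 2 and value of joint crank below 0.002 m); the robot touches nothing.
It fails at once if the clip is forced: more than 25 N between the clip and the mill (contact force between clip and mill above 25 N).
It fails at once if a jar or the pusher is moved by more than 20 mm or tipped (distance of any of jar_a, jar_b, pusher from where it was at the start of the episode above 0.02 m or angle between any of jar_a, jar_b, pusher's own z axis and vertical above 0.3 rad).
It also fails if it takes over 54 s, if anything falls off the work surface, if the arm or the gripper's body presses on something with over 40 N, if the wrist force passes 120 N, or if a joint passes its speed limit or range.

## Working session

There is one attempt and no reset: what is moved stays moved. The work goes in short steps, Python scripts to look and compute and a tool call to move; the robot and the scene stay as the last step left them, time stands still between calls to the robot, and variables do not carry over. Pictures are saved under pics/ and viewed, at most 10 in all, crops included, and the job is handed in when it is done.

Besides the shell and the picture viewer there is one more tool, called after ">>>" as name(argument=value, ...) on one line, values as JSON. arm_command: Moves the arm, as the interface text tells. Its arguments: {"type":"object","properties":{"increments":{"type":"array"},"grip_force":{"type":"number"}},"required":["increments"]}

```bash
mkdir -p pics
cat > h.py <<'E'
import numpy as np, cv2
from bench import telemetry, get_image, camera_info, workorder, nets, ctrl
def ray(ci,px):
    K=np.array(ci["intrinsics"]);E=np.array(ci["extrinsics"])
    d=np.linalg.inv(K)@[px[0],px[1],1]; d=np.array([d[0],-d[1],-d[2]])
    R=E[:3,:3];c=-R.T@E[:3,3]; d=R.T@d
    return c,d/np.linalg.norm(d)
def atz(ci,px,z):
    c,d=ray(ci,px); return c+d*(z-c[2])/d[2]
def tri(rs):
    A=0;b=0
    for c,d in rs:
        P=np.eye(3)-np.outer(d,d);A=A+P;b=b+P@c
    x=np.linalg.solve(A,b)
    return x,[np.linalg.norm((np.eye(3)-np.outer(d,d))@(x-c)) for c,d in rs]
def proj(ci,p):
    K=np.array(ci["intrinsics"]);E=np.array(ci["extrinsics"])
    q=E[:3,:3]@p+E[:3,3];q=K@[q[0],-q[1],-q[2]];return q[:2]/q[2]
E
python3 - <<'E'
from h import *
np.set_printoptions(precision=1,suppress=True)
for n in ["scene","top","wrist"]:
    im=get_image(n);cv2.imwrite(f"pics/{n}0.png",im)
    ci=camera_info(n);print(n,[k for k in ci],ray(ci,(320,200)),np.array(ci["intrinsics"])[0,0])
rs={}
for q in ["gland","clip_bore","clip_grip","mill","rest","jar_a","jar_b","pusher","crank"]:
    rs[q]=[]
    for n in ["scene","top"]:
        r=nets.pinpoint(q,n);ci=camera_info(n)
        print(q,n,[(np.array(x["location"]),round(x["p"],2)) for x in r[:2]])
        if r: rs[q].append(ray(ci,r[0]["location"]))
    if len(rs[q])==2: print("  ",*tri(rs[q]))
print(telemetry.state())
E
```

```text
scene ['intrinsics', 'extrinsics'] (array([ 892.2, -560.3,  851. ]), array([-0.3,  0.5, -0.8])) 432.04585253519616
top ['intrinsics', 'extrinsics'] (array([ 518.5,  -70.3, 1200.8]), array([ 0.1, -0. , -1. ])) 412.30692546640387
wrist ['intrinsics', 'extrinsics'] (array([ 95.9, 623.7, 384. ]), array([ 0.3, -0.1, -1. ])) 326.94477234046843
gland scene [(array([302.6, 117.6]), 0.83)]
gland top [(array([240.4, 240.6]), 0.74)]
   [484.1 124.5 155.6] [np.float64(2.2346486435921276), np.float64(2.2346486435921755)]
clip_bore scene [(array([210. , 263.3]), 0.44)]
clip_bore top [(array([382.8, 250.7]), 0.62)]
   [ 459.2 -254.8   18.2] [np.float64(0.3002907421096066), np.float64(0.3002907421096766)]
clip_grip scene [(array([208.4, 256.5]), 0.67)]
clip_grip top [(array([385.7, 247.8]), 0.58)]
   [ 468.3 -257.4   58.8] [np.float64(1.009991750981903), np.float64(1.0099917509819099)]
mill scene [(array([336.6, 140. ]), 0.74)]
mill top [(array([210.3, 229.2]), 0.94)]
   [514.8 247.4 -10. ] [np.float64(2.621295503295833), np.float64(2.6212955032958125)]
rest scene [(array([209.5, 269.1]), 0.58)]
res
[... 258 characters left out ...]
1, 166.9]), 0.74)]
   [ 693.  -314.2  154.5] [np.float64(50.43583074382973), np.float64(50.4358307438296)]
jar_b scene [(array([312.5, 307.9]), 0.82), (array([346.6, 265.9]), 0.66)]
jar_b top [(array([424. , 179.3]), 0.91), (array([372.1, 166.9]), 0.74)]
   [ 693.  -314.2  154.5] [np.float64(50.43583074382973), np.float64(50.4358307438296)]
pusher scene [(array([346. , 265.8]), 0.72), (array([262.9, 370.9]), 0.23)]
pusher top [(array([330. , 160.4]), 0.88)]
   [ 720.  -102.4   -8.5] [np.float64(1.1809307468372041), np.float64(1.1809307468372565)]Traceback (most recent call last):
  File "<stdin>", line 10, in <module>
ValueError: it knows: clip_bore, clip_grip, gland, jar, mill, pusher, rest
```

View pics/scene0.png

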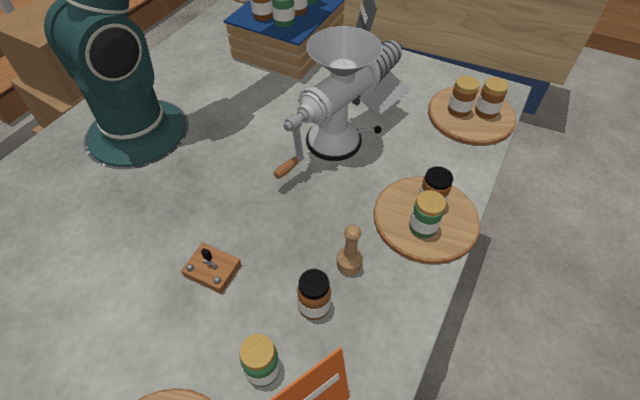

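View pics/top0.png

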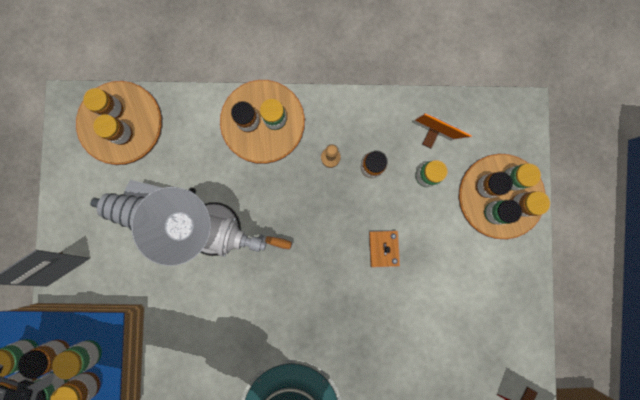

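The scene view shows the mill with its crank at about (290,125), the rest with the clip at (208,262), the pusher at (350,255) and jars at (313,293) and (260,360). The top view shows the shaft running right to about (265,243) and the rest at (385,248). Next I measure the directions.

Run:
```python
from h import *
np.set_printoptions(precision=3,suppress=True)
s=telemetry.state();print(s["t"],s["ee_pos"],s["eef_rot"],s["ft_force"],ctrl.tcp_to_grasp,dir(ctrl))
t=cv2.imread("pics/top0.png");sc=cv2.imread("pics/scene0.png")
a=cv2.resize(t[205:280,190:310],(800,500),interpolation=cv2.INTER_CUBIC)[:300*5//5]
A=cv2.resize(t[210:270,200:300],(500,300),interpolation=cv2.INTER_CUBIC)
B=cv2.resize(sc[75:195,260:340],(200*2,600),interpolation=cv2.INTER_CUBIC)
C=cv2.resize(t[220:280,360:410],(250,300),interpolation=cv2.INTER_CUBIC)
out=np.zeros((600,800,3),np.uint8);out[:300,:400]=A[:,:400] ;out[300:,:250]=C;out[:,400:]=B
cv2.imwrite("pics/c1.png",out)
ct=camera_info("top");cs=camera_info("scene")
print("gland170",atz(ct,(240.4,240.6),170),atz(cs,(302.6,117.6),170))
for q,cam in [("rest","top"),("rest","scene"),("mill","top")]:
    get_image(cam)
    r=nets.silhouettes(q,cam)
    m=r[0]["mask"].astype(np.uint8);c=max(cv2.findContours(m,0,2)[0],key=cv2.contourArea)
    ci=camera_info(cam)
    if q=="rest":
        bx=cv2.boxPoints(cv2.minAreaRect(c)) if cam=="top" else cv2.approxPolyDP(c,4,True)[:,0]
        for p in bx: print(q,cam,p,atz(ci,p,26))
    else:
        print(cv2.boundingRect(c))
for q in ["jar","pusher"]:
  for x in nets.pinpoint(q,"top")[:9]:
    print(q,x["location"],atz(ct,x["location"],0),x["p"])
```

```text
0.95 [174.995 599.969 205.455] [ 0.     0.141  0.99  -0.   ] [ 0.405 -0.561  0.788] 18.8 ['Unreachable', '__class__', '__delattr__', '__dict__', '__dir__', '__doc__', '__eq__', '__format__', '__ge__', '__getattribute__', '__getstate__', '__gt__', '__hash__', '__init__', '__init_subclass__', '__le__', '__lt__', '__module__', '__ne__', '__new__', '__reduce__', '__reduce_ex__', '__repr__', '__setattr__', '__sizeof__', '__str__', '__subclasshook__', '__weakref__', 'tcp_to_grasp']
gland170 [486.344 123.126 170.   ] [490.822 108.942 170.   ]
rest top [369. 231.] [ 514.414 -214.365   26.   ]
rest top [399. 231.] [ 515.682 -299.656   26.   ]
rest top [399. 266.] [ 417.062 -299.776   26.   ]
rest top [369. 266.] [ 415.818 -214.993   26.   ]
rest scene [398  43] [503.368 733.831  26.   ]
rest scene [381  43] [452.595 706.521  26.   ]
rest scene [350  26] [313.073 753.702  26.   ]
rest scene [329  27] [250.383 712.537  26.   ]
rest scene [311  36] [222.208 631.654  26.   ]
rest scene [307  51] [254.426 545.972  26.   ]
rest scene [330  74] [380.177 470.017  26.   ]
rest scene [303  89] [342.564
[... 635 characters left out ...]
cene [361 132] [577.627 275.589  26.   ]
rest scene [380 130] [620.609 308.024  26.   ]
rest scene [357 129] [562.735 281.304  26.   ]
rest scene [346 120] [519.393 300.243  26.   ]
rest scene [349 102] [492.371 375.515  26.   ]
rest scene [362 101] [524.189 397.913  26.   ]
rest scene [378 115] [590.679 363.068  26.   ]
rest scene [407  90] [622.35  509.713  26.   ]
rest scene [391  72] [545.066 570.797  26.   ]
rest scene [400  55] [535.53  671.159  26.   ]
(90, 180, 204, 87)
jar [425.0, 176.4] [ 676.464 -380.829    0.   ] 0.98
jar [372.6, 168.4] [ 697.774 -226.961    0.   ] 0.92
pusher [331.3, 157.8] [ 727.345 -105.289    0.   ] 0.64
pusher [382.6, 247.8] [ 466.382 -257.267    0.   ] 0.17
```

View pics/c1.png

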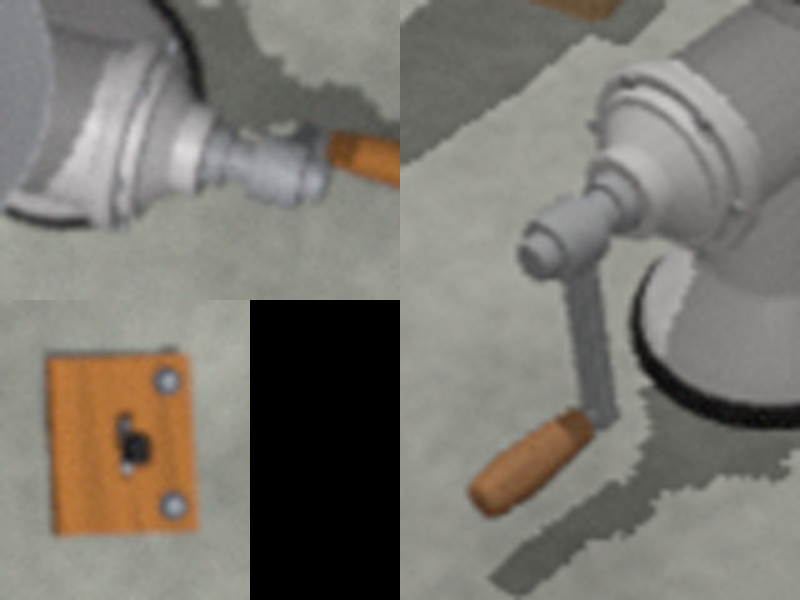

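The crop shows the nose face near A(207,153), i.e. top pixel (241.4,240.6). The shaft end is near A(325,182), i.e. (265,246.4), with the hub between A x 245 and 305. The clip's slot is tilted only slightly in the rest.

Run:
```python
from h import *
np.set_printoptions(precision=1,suppress=True)
ct=camera_info("top");cs=camera_info("scene")
for n,a,b in [("gland",(241.4,240.6),(305,114)),("hubface",(260.6,245),(291,124)),("end",(265,246.4),(287,126.2))]:
    print(n,atz(ct,a,170),atz(cs,b,170),tri([ray(ct,a),ray(cs,b)])[0])
```

```text
gland [486.4 120.6 170. ] [489.5 122.8 170. ] [487.9 121.8 169.8]
hubface [476.2  72.6 170. ] [478.1  76.8 170. ] [477.9  73.5 172.2]
end [472.9  61.6 170. ] [473.8  65.9 170. ] [474.3  62.2 172.9]
```

>>> arm_command(increments=[{"dz": 0.14,"dy": -0.05,"wz": -0.03},{"dz": 0.28,"dy": -0.1,"wz": -0.07},{"dz": 0.42,"dx": 0.05,"dy": -0.18,"wz": -0.11},{"dz": 0.5,"dx": 0.12,"dy": -0.29,"wz": -0.15},{"dz": 0.55,"dx": 0.2,"dy": -0.4,"wz": -0.19},{"dz": 0.6,"dx": 0.28,"dy": -0.51,"wz": -0.23},{"dz": 0.6,"dx": 0.36,"dy": -0.62,"wz": -0.27},{"dz": 0.6,"dx": 0.44,"dy": -0.73,"wz": -0.31},{"dz": 0.6,"dx": 0.52,"dy": -0.84,"wz": -0.35},{"dz": 0.6,"dx": 0.6,"dy": -0.95,"wz": -0.39}])

```text
validation failed for argument at $.in...
```

>>> arm_command(increments=[{"wx": 0,"wy": 0,"wz": -0.03,"dx": 0,"dy": -0.05,"dz": 0.14,"claw": 94},{"wx": 0,"wy": 0,"wz": -0.07,"dx": 0,"dy": -0.1,"dz": 0.28,"claw": 94},{"wx": 0,"wy": 0,"wz": -0.11,"dx": 0.05,"dy": -0.18,"dz": 0.42,"claw": 94},{"wx": 0,"wy": 0,"wz": -0.15,"dx": 0.12,"dy": -0.29,"dz": 0.5,"claw": 94},{"wx": 0,"wy": 0,"wz": -0.19,"dx": 0.2,"dy": -0.4,"dz": 0.55,"claw": 94},{"wx": 0,"wy": 0,"wz": -0.23,"dx": 0.28,"dy": -0.51,"dz": 0.6,"claw": 94},{"wx": 0,"wy": 0,"wz": -0.27,"dx": 0.36,"dy": -0.62,"dz": 0.6,"claw": 94},{"wx": 0,"wy": 0,"wz": -0.31,"dx": 0.44,"dy": -0.73,"dz": 0.6,"claw": 94},{"wx": 0,"wy": 0,"wz": -0.35,"dx": 0.52,"dy": -0.84,"dz": 0.6,"claw": 94},{"wx": 0,"wy": 0,"wz": -0.39,"dx": 0.6,"dy": -0.95,"dz": 0.6,"claw": 94}])

```text
t: 2.18
ee_pos: [346.3, 326.1, 385.8]
eef_rot: [-0.0, 0.685, 0.729, 0.0]
ft_force: [0.9, 0.5, 0.5]
gripper_width: 94.1
grip_force: 0.0
```

>>> arm_command(increments=[{"wx": 0,"wy": 0,"wz": -0.03,"dx": 0.03,"dy": -0.12,"dz": 0,"claw": 94},{"wx": 0,"wy": 0,"wz": -0.06,"dx": 0.08,"dy": -0.24,"dz": 0,"claw": 94},{"wx": 0,"wy": 0,"wz": -0.092,"dx": 0.14,"dy": -0.36,"dz": 0,"claw": 94},{"wx": 0,"wy": 0,"wz": -0.092,"dx": 0.2,"dy": -0.48,"dz": 0,"claw": 94},{"wx": 0,"wy": 0,"wz": -0.092,"dx": 0.27,"dy": -0.6,"dz": 0,"claw": 94},{"wx": 0,"wy": 0,"wz": -0.092,"dx": 0.34,"dy": -0.72,"dz": -0.05,"claw": 94},{"wx": 0,"wy": 0,"wz": -0.092,"dx": 0.4,"dy": -0.82,"dz": -0.15,"claw": 94},{"wx": 0,"wy": 0,"wz": -0.092,"dx": 0.437,"dy": -0.853,"dz": -0.28,"claw": 94},{"wx": 0,"wy": 0,"wz": -0.092,"dx": 0.437,"dy": -0.853,"dz": -0.32,"claw": 94},{"wx": 0,"wy": 0,"wz": -0.092,"dx": 0.437,"dy": -0.853,"dz": -0.32,"claw": 94}])

```text
t: 3.02
ee_pos: [475.5, 70.6, 286.2]
eef_rot: [-0.0, 0.782, 0.624, -0.003]
ft_force: [-0.7, 0.5, 0.6]
gripper_width: 94.1
grip_force: 0.0
```

```bash
cat > look.py <<'E'
from h import *
import sys
np.set_printoptions(precision=3,suppress=True)
s=telemetry.state();ci=camera_info("wrist");im=get_image("wrist");cv2.imwrite(f"pics/{sys.argv[1]}.png",im)
np.savez(f"pics/{sys.argv[1]}.npz",K=ci["intrinsics"],E=ci["extrinsics"])
print(s["t"],np.array(s["ee_pos"]),s["eef_rot"],s["ft_force"],np.array(s["joint_positions"]))
for q in sys.argv[2:]:
    for x in nets.pinpoint(q,"wrist")[:2]: print(q,x["location"],x["p"])
E
python3 look.py w1 gland mill
```

```text
3.0167 [475.494  70.591 286.207] [-0.     0.782  0.624 -0.003] [-0.733  0.483  0.57 ] [-0.816  0.089  0.649  1.87  -0.056  1.206 -0.373]
gland [321.2, 140.2] 0.87
gland [358.6, 386.9] 0.46
mill [360.3, 381.4] 0.25
```

View pics/w1.png

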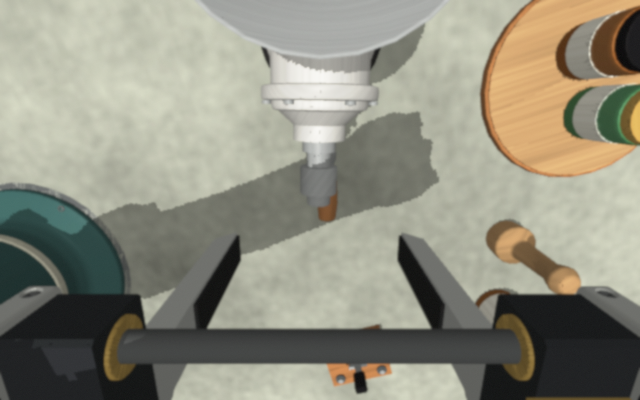

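The wrist view shows the nose face at about (321,140), the hub at about (319,185), the open fingertips at (240,240) and (400,240), and the rest at (360,370).

Run:
```python
from h import *
np.set_printoptions(precision=1,suppress=True)
im=cv2.imread("pics/w1.png");cv2.imwrite("pics/c2.png",cv2.resize(im[120:230,260:380],None,fx=5,fy=5,interpolation=cv2.INTER_CUBIC))
z=np.load("pics/w1.npz");ci=dict(intrinsics=z["K"],extrinsics=z["E"])
print(ray(ci,(320,200)))
E=np.array(z["E"])
u=np.array([-.223,-.975,0])
g=np.array([487,121.5,170])
for d in (0,10,20,30,40,50,60): print(d,g+d*u,(proj(ci,g+d*u)-[260,120])*5)
print("TCP",proj(ci,np.array([475.5,70.6,286.2])))
```

```text
(array([494.1, 151.9, 465. ]), array([-0.1, -0.3, -1. ]))
0 [487.  121.5 170. ] [297.6  98.1]
10 [484.8 111.8 170. ] [297.5 154.3]
20 [482.5 102.  170. ] [297.4 209.3]
30 [480.3  92.2 170. ] [297.3 263.3]
40 [478.1  82.5 170. ] [297.2 316.3]
50 [475.9  72.8 170. ] [297.1 368.4]
60 [473.6  63.  170. ] [297.  419.4]
TCP [319.4 248.9]
```

View pics/c2.png

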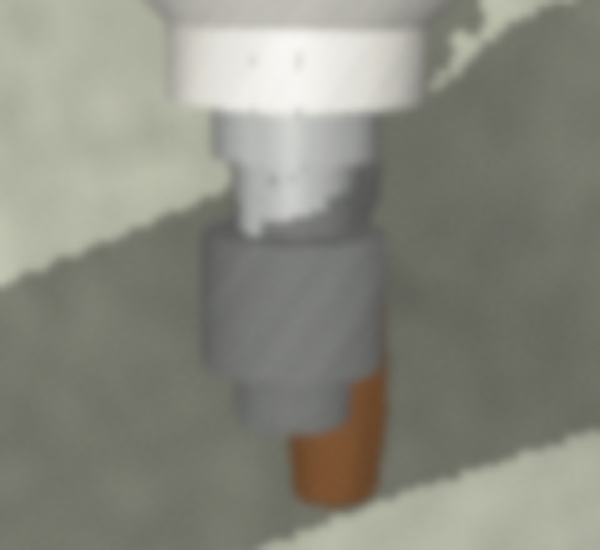

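The crop agrees with the predicted axis. The hub's outer face is about 50 mm from the gland, the shaft end about 61 mm and the shoulder about 10–11 mm. I'll drop outboard of the shaft end with the fingers narrowed to straddle it, then push inward.

>>> arm_command(increments=[{"wx": 0,"wy": 0,"wz": 0,"dx": -0.025,"dy": -0.097,"dz": 0,"claw": 27},{"wx": 0,"wy": 0,"wz": 0,"dx": -0.025,"dy": -0.097,"dz": -0.1,"claw": 27},{"wx": 0,"wy": 0,"wz": 0,"dx": -0.025,"dy": -0.097,"dz": -0.2,"claw": 27},{"wx": 0,"wy": 0,"wz": 0,"dx": -0.025,"dy": -0.097,"dz": -0.3,"claw": 27},{"wx": 0,"wy": 0,"wz": 0,"dx": -0.025,"dy": -0.097,"dz": -0.4,"claw": 27},{"wx": 0,"wy": 0,"wz": 0,"dx": -0.025,"dy": -0.097,"dz": -0.427,"claw": 27},{"wx": 0,"wy": 0,"wz": 0,"dx": -0.025,"dy": -0.097,"dz": -0.427,"claw": 27}])

```text
t: 3.75
ee_pos: [468.9, 43.5, 161.1]
eef_rot: [-0.0, 0.781, 0.625, -0.001]
ft_force: [0.6, -0.8, 0.9]
gripper_width: 50.8
grip_force: 0.0
```

```bash
python3 look.py w2
python3 - <<'E'
import cv2
im=cv2.imread("pics/w2.png");cv2.imwrite("pics/c3.png",cv2.resize(im[60:320,180:460],None,fx=2.2,fy=2.2))
E
```

```text
3.75 [468.911  43.499 161.142] [-0.     0.781  0.625 -0.001] [ 0.557 -0.83   0.936] [-0.735  0.23   0.657  2.047 -0.176  0.92  -0.204]
```

View pics/c3.png

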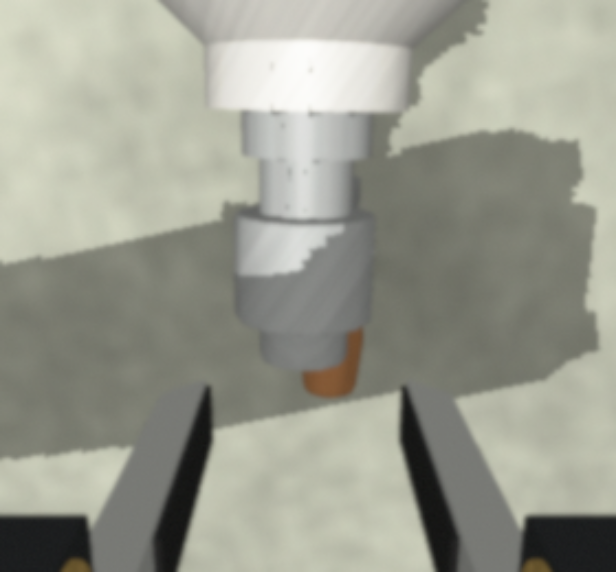

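The fingers' midline is about 1 mm to the right of the shaft end (finger mid 306 against shaft 302 in the crop). The pending command should take that up. I'll hold while the claw closes, then creep inward.

>>> arm_command(increments=[{"wx": 0,"wy": 0,"wz": 0,"dx": 0,"dy": 0,"dz": 0,"claw": 27},{"wx": 0,"wy": 0,"wz": 0,"dx": 0,"dy": 0,"dz": 0,"claw": 27},{"wx": 0,"wy": 0,"wz": 0,"dx": 0,"dy": 0,"dz": 0,"claw": 27},{"wx": 0,"wy": 0,"wz": 0,"dx": 0,"dy": 0,"dz": 0,"claw": 27},{"wx": 0,"wy": 0,"wz": 0,"dx": 0.006,"dy": 0.024,"dz": 0,"claw": 27},{"wx": 0,"wy": 0,"wz": 0,"dx": 0.011,"dy": 0.048,"dz": 0,"claw": 27},{"wx": 0,"wy": 0,"wz": 0,"dx": 0.011,"dy": 0.048,"dz": 0,"claw": 27},{"wx": 0,"wy": 0,"wz": 0,"dx": 0.011,"dy": 0.048,"dz": 0,"claw": 27}])

```text
t: 4.47
ee_pos: [472.5, 57.9, 161.2]
eef_rot: [0.0, 0.781, 0.625, -0.0]
ft_force: [-1.1, -0.6, 1.1]
gripper_width: 26.9
grip_force: 0.0
```

```bash
python3 look.py w3
python3 - <<'E'
import cv2
im=cv2.imread("pics/w3.png");cv2.imwrite("pics/c4.png",cv2.resize(im[60:320,180:460],None,fx=2.2,fy=2.2))
E
```

```text
4.4667 [472.532  57.944 161.217] [ 0.     0.781  0.625 -0.   ] [-1.06  -0.584  1.068] [-0.754  0.239  0.649  2.036 -0.18   0.922 -0.229]
```

View pics/c4.png

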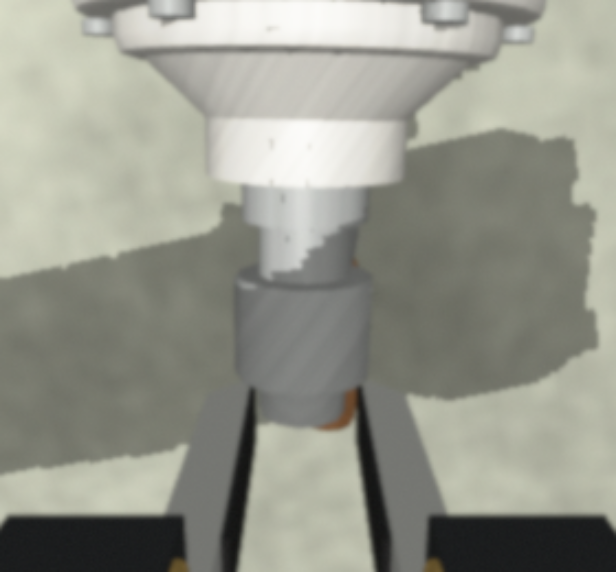

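>>> arm_command(increments=[{"wx": 0,"wy": 0,"wz": 0,"dx": -0.004,"dy": 0.001,"dz": 0,"claw": 27},{"wx": 0,"wy": 0,"wz": 0,"dx": -0.002,"dy": 0.009,"dz": 0,"claw": 27},{"wx": 0,"wy": 0,"wz": 0,"dx": 0,"dy": 0.017,"dz": 0,"claw": 27},{"wx": 0,"wy": 0,"wz": 0,"dx": 0.002,"dy": 0.025,"dz": 0,"claw": 27},{"wx": 0,"wy": 0,"wz": 0,"dx": 0.004,"dy": 0.033,"dz": 0,"claw": 27},{"wx": 0,"wy": 0,"wz": 0,"dx": 0.005,"dy": 0.04,"dz": 0,"claw": 27},{"wx": 0,"wy": 0,"wz": 0,"dx": 0.005,"dy": 0.04,"dz": 0,"claw": 27}])

```text
t: 5.1
ee_pos: [474.2, 69.5, 161.3]
eef_rot: [0.0, 0.781, 0.625, -0.0]
ft_force: [0.5, -2.8, 1.1]
gripper_width: 26.9
grip_force: 0.9
```

>>> arm_command(increments=[{"wx": 0,"wy": 0,"wz": 0,"dx": 0.001,"dy": 0.004,"dz": 0,"claw": 27},{"wx": 0,"wy": 0,"wz": 0,"dx": 0.002,"dy": 0.007,"dz": 0,"claw": 27},{"wx": 0,"wy": 0,"wz": 0,"dx": 0.002,"dy": 0.007,"dz": 0,"claw": 27}])

```text
t: 5.35
ee_pos: [474.6, 71.5, 161.3]
eef_rot: [0.0, 0.781, 0.625, -0.0]
ft_force: [0.4, -3.3, 1.6]
gripper_width: 27.2
grip_force: 1.6
```

```bash
python3 look.py w4
python3 - <<'E'
import cv2
im=cv2.imread("pics/w4.png");cv2.imwrite("pics/c5.png",cv2.resize(im[60:320,180:460],None,fx=2.2,fy=2.2))
E
```

```text
5.35 [474.634  71.493 161.269] [ 0.     0.781  0.625 -0.   ] [ 0.446 -3.258  1.552] [-0.771  0.246  0.641  2.027 -0.183  0.924 -0.255]
```

View pics/c5.png

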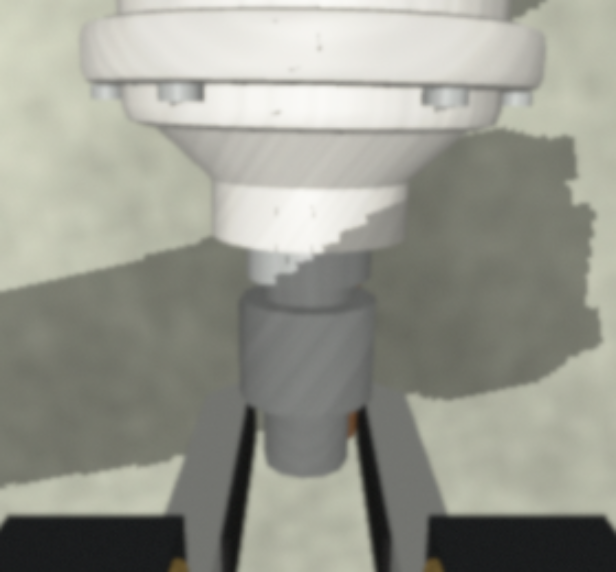

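The hub now stands about 4 mm from the shoulder and is centred between the fingers. I'll keep pushing in small steps.

>>> arm_command(increments=[{"wx": 0,"wy": 0,"wz": 0,"dx": 0.001,"dy": 0.003,"dz": 0,"claw": 27},{"wx": 0,"wy": 0,"wz": 0,"dx": 0.001,"dy": 0.006,"dz": 0,"claw": 27},{"wx": 0,"wy": 0,"wz": 0,"dx": 0.002,"dy": 0.01,"dz": 0,"claw": 27}])

```text
t: 5.65
ee_pos: [475.3, 74.4, 161.3]
eef_rot: [0.0, 0.781, 0.625, 0.0]
ft_force: [0.1, -3.7, 0.9]
gripper_width: 27.0
grip_force: 2.1
```

>>> arm_command(increments=[{"wx": 0,"wy": 0,"wz": 0,"dx": 0.0,"dy": 0.002,"dz": 0,"claw": 27},{"wx": 0,"wy": 0,"wz": 0,"dx": 0.001,"dy": 0.003,"dz": 0,"claw": 27}])

```text
t: 5.82
ee_pos: [475.5, 75.4, 161.3]
eef_rot: [0.0, 0.781, 0.625, -0.0]
ft_force: [0.9, -4.2, 0.6]
gripper_width: 26.9
grip_force: 2.0
```

>>> arm_command(increments=[{"wx": 0,"wy": 0,"wz": 0,"dx": 0.0,"dy": 0.002,"dz": 0,"claw": 27},{"wx": 0,"wy": 0,"wz": 0,"dx": 0.001,"dy": 0.003,"dz": 0,"claw": 27}])

```text
t: 5.98
ee_pos: [475.8, 76.3, 161.3]
eef_rot: [-0.0, 0.781, 0.625, -0.0]
ft_force: [-0.2, -3.6, 1.2]
gripper_width: 26.9
grip_force: 2.0
```

>>> arm_command(increments=[{"wx": 0,"wy": 0,"wz": 0,"dx": 0.0,"dy": 0.002,"dz": 0,"claw": 27},{"wx": 0,"wy": 0,"wz": 0,"dx": 0.001,"dy": 0.003,"dz": 0,"claw": 27}])

```text
t: 6.15
ee_pos: [475.9, 76.6, 161.2]
eef_rot: [0.0, 0.781, 0.625, -0.0]
ft_force: [-1.9, -8.1, 2.9]
gripper_width: 27.2
grip_force: 4.4
```

>>> arm_command(increments=[{"wx": 0,"wy": 0,"wz": 0,"dx": 0.0,"dy": 0.002,"dz": 0,"claw": 27},{"wx": 0,"wy": 0,"wz": 0,"dx": 0.001,"dy": 0.003,"dz": 0,"claw": 27}])

```text
t: 6.32
ee_pos: [476.0, 76.9, 161.2]
eef_rot: [0.0, 0.781, 0.624, -0.001]
ft_force: [-4.1, -14.2, 4.8]
gripper_width: 27.3
grip_force: 7.0
```

Force rises with no further travel, so the hub is home at TCP (476.0, 76.9). I'll back off, lift and go to the rest, opening the claw once clear.

>>> arm_command(increments=[{"wx": 0,"wy": 0,"wz": 0,"dx": 0,"dy": 0,"dz": 0,"claw": 27},{"wx": 0,"wy": 0,"wz": 0,"dx": 0,"dy": 0,"dz": 0,"claw": 27},{"wx": 0,"wy": 0,"wz": 0,"dx": -0.011,"dy": -0.05,"dz": 0,"claw": 27},{"wx": 0,"wy": 0,"wz": 0,"dx": -0.025,"dy": -0.11,"dz": 0,"claw": 27},{"wx": 0,"wy": 0,"wz": 0,"dx": -0.036,"dy": -0.16,"dz": 0.03,"claw": 60},{"wx": 0,"wy": 0,"wz": 0,"dx": -0.036,"dy": -0.25,"dz": 0.12,"claw": 60},{"wx": 0,"wy": 0,"wz": 0,"dx": -0.036,"dy": -0.36,"dz": 0.2,"claw": 60},{"wx": 0,"wy": 0,"wz": 0,"dx": -0.036,"dy": -0.48,"dz": 0.2,"claw": 60},{"wx": 0,"wy": 0,"wz": 0,"dx": -0.036,"dy": -0.6,"dz": 0.2,"claw": 60},{"wx": 0,"wy": 0,"wz": 0,"dx": -0.036,"dy": -0.72,"dz": 0.2,"claw": 60}])

```text
t: 7.15
ee_pos: [465.6, -139.3, 222.5]
eef_rot: [0.0, 0.781, 0.625, 0.001]
ft_force: [0.8, -0.6, -0.4]
gripper_width: 59.1
grip_force: 0.0
```

>>> arm_command(increments=[{"wx": 0,"wy": 0,"wz": 0,"dx": 0,"dy": -0.12,"dz": -0.05,"claw": 60},{"wx": 0,"wy": 0,"wz": 0,"dx": 0,"dy": -0.24,"dz": -0.1,"claw": 60},{"wx": 0,"wy": 0,"wz": 0,"dx": 0,"dy": -0.36,"dz": -0.17,"claw": 60},{"wx": 0,"wy": 0,"wz": 0,"dx": 0,"dy": -0.37,"dz": -0.17,"claw": 60}])

```text
t: 7.48
ee_pos: [462.9, -254.6, 168.1]
eef_rot: [-0.001, 0.783, 0.622, -0.002]
ft_force: [-0.9, -0.9, -0.8]
gripper_width: 60.1
grip_force: 0.0
```

```bash
python3 look.py w5 clip_grip clip_bore rest
python3 - <<'E'
import cv2
im=cv2.imread("pics/w5.png");cv2.imwrite("pics/c6.png",cv2.resize(im[80:360,160:520],None,fx=2,fy=2))
E
```

```text
7.4833 [ 462.882 -254.554  168.074] [-0.001  0.783  0.622 -0.002] [-0.934 -0.865 -0.802] [-0.208  0.375  0.803  1.911 -0.317  0.99   0.511]
clip_grip [320.3, 200.8] 0.95
clip_bore [318.5, 191.4] 0.68
rest [324.2, 180.4] 0.55
```

View pics/c6.png

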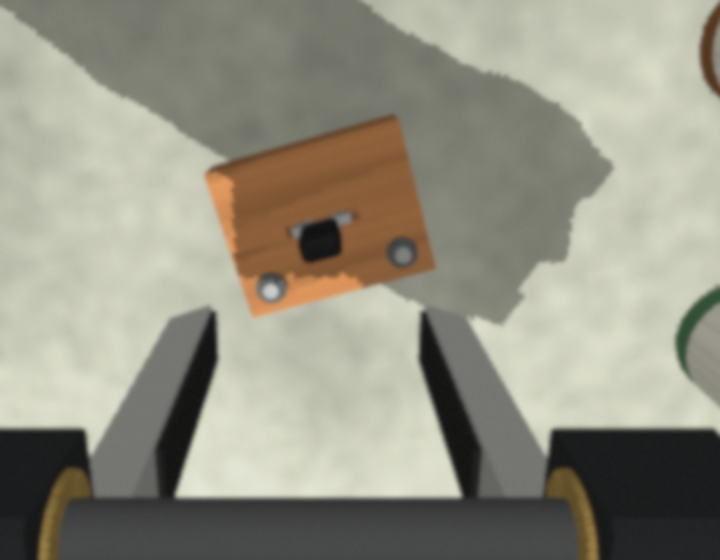

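The crop shows the rest's top corners at crop (208,172), (397,117), (433,267) and (253,315), the black grip at (320,240) and the slot ends at (290,233) and (355,215).

Run:
```python
from h import *
np.set_printoptions(precision=1,suppress=True)
z=np.load("pics/w5.npz");ci=dict(intrinsics=z["K"],extrinsics=z["E"])
c=[atz(ci,(x/2+160,y/2+80),26) for x,y in [(208,172),(397,117),(433,267),(253,315)]]
print(*c,sum(c)/4)
for i in range(4):
    e=c[(i+1)%4]-c[i];print(np.linalg.norm(e),np.degrees(np.arctan2(e[1],e[0])))
print("grip",atz(ci,(320.3,200.8),68),atz(ci,(320,202.5),84-16),"bore",atz(ci,(318.5,191.4),24))
e=atz(ci,(337.5,187.5),28)-atz(ci,(305,196.5),28);print("slot",np.linalg.norm(e),np.degrees(np.arctan2(e[1],e[0])))
```

```text
[ 414.6 -219.    26. ] [ 511.2 -213.7   26. ] [ 514.6 -293.3   26. ] [ 417.  -298.2   26. ] [ 464.3 -256.1   26. ]
96.77739403204203 3.149550664143382
79.61813999503897 -87.56463812028262
97.7423875685605 -177.08188074465994
79.24131054570863 91.73467405810537
grip [ 463.7 -254.6   68. ] [ 463.1 -256.1   68. ] bore [ 461.3 -257.2   24. ]
slot 34.12472943849928 2.977984142783086
```

>>> arm_command(increments=[{"wx": 0,"wy": 0,"wz": 0.035,"dx": 0,"dy": 0,"dz": -0.05,"claw": 45},{"wx": 0,"wy": 0,"wz": 0.07,"dx": 0,"dy": 0,"dz": -0.1,"claw": 45},{"wx": 0,"wy": 0,"wz": 0.087,"dx": 0,"dy": 0,"dz": -0.17,"claw": 45},{"wx": 0,"wy": 0,"wz": 0.087,"dx": 0,"dy": 0,"dz": -0.2,"claw": 45},{"wx": 0,"wy": 0,"wz": 0.087,"dx": 0,"dy": 0,"dz": -0.2,"claw": 45}])

```text
t: 8.1
ee_pos: [465.4, -247.3, 109.5]
eef_rot: [-0.001, 0.689, 0.725, -0.0]
ft_force: [-1.1, 0.7, -0.5]
gripper_width: 44.9
grip_force: 0.0
```

```bash
python3 look.py w6 clip_grip
python3 - <<'E'
from h import *
np.set_printoptions(precision=1,suppress=True)
z=np.load("pics/w6.npz");ci=dict(intrinsics=z["K"],extrinsics=z["E"])
get_image("wrist")
r=nets.pinpoint("clip_grip","wrist");print(atz(ci,r[0]["location"],68),r[0]["location"])
im=cv2.imread("pics/w6.png");m=((im.max(2)<45)*255).astype(np.uint8)
n,l,s,c=cv2.connectedComponentsWithStats(m)
for i in range(1,n):
    if s[i,4]>60: print(s[i],c[i])
s=telemetry.state();print(s["ee_pos"],s["eef_rot"])
E
```

```text
8.1 [ 465.445 -247.342  109.513] [-0.001  0.689  0.725 -0.   ] [-1.054  0.706 -0.547] [-0.122  0.439  0.686  1.96  -0.361  0.868  0.808]
clip_grip [319.5, 233.1] 0.66
[ 463.1 -256.7   68. ] [315.0, 236.4]
[304 220  24  26 565] [315.7 233. ]
[258 238  23  92 742] [268.7 285.7]
[357 238  23  92 730] [368.8 285.7]
[  108   296   131   104 10565] [171.1 350.6]
[  400   296   130   104 10226] [466.5 348.8]
[ 466.3 -248.8  111.5] [0.  0.7 0.7 0. ]
```

View pics/w6.png

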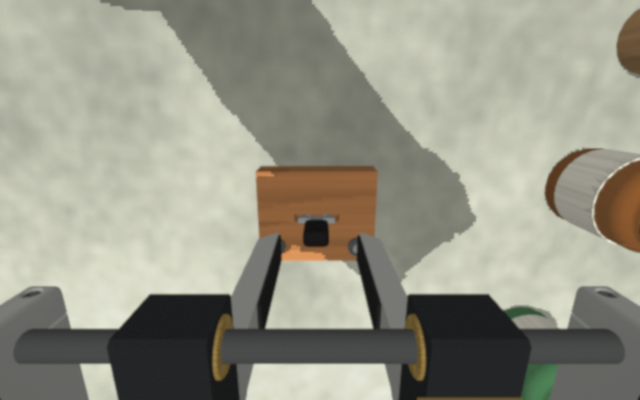

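The picture shows the rest squared to the image, with the grip centred at (316,233) between the fingers. I've now used all 10 pictures, so I continue by numbers. I'll descend around the grip.

>>> arm_command(increments=[{"wx": 0,"wy": 0,"wz": 0,"dx": -0.01,"dy": -0.024,"dz": -0.05,"claw": 45},{"wx": 0,"wy": 0,"wz": 0,"dx": -0.01,"dy": -0.024,"dz": -0.11,"claw": 45},{"wx": 0,"wy": 0,"wz": 0,"dx": -0.01,"dy": -0.024,"dz": -0.17,"claw": 45},{"wx": 0,"wy": 0,"wz": 0,"dx": -0.01,"dy": -0.024,"dz": -0.205,"claw": 45},{"wx": 0,"wy": 0,"wz": 0,"dx": -0.01,"dy": -0.024,"dz": -0.205,"claw": 45},{"wx": 0,"wy": 0,"wz": 0,"dx": -0.01,"dy": -0.024,"dz": -0.205,"claw": 45}])

```text
t: 8.8
ee_pos: [462.8, -256.3, 49.3]
eef_rot: [0.0, 0.689, 0.725, -0.0]
ft_force: [-0.2, 0.4, 0.6]
gripper_width: 45.3
grip_force: 0.0
```

```bash
python3 look.py w7
python3 - <<'E'
from h import *
np.set_printoptions(precision=1,suppress=True)
get_image("wrist");ci=camera_info("wrist");s=telemetry.state();print(s["ee_pos"],s["eef_rot"])
for q in ("clip_grip","clip_bore"):
  for r in nets.pinpoint(q,"wrist")[:2]:print(q,r["p"],atz(ci,r["location"],68 if q=="clip_grip" else 24),r["location"])
im=cv2.imread("pics/w7.png");m=((im.max(2)<45)*255).astype(np.uint8)
n,l,s,c=cv2.connectedComponentsWithStats(m)
for i in range(1,n):
    if s[i,4]>60: print(s[i],c[i])
E
```

```text
8.8 [ 462.758 -256.316   49.304] [ 0.     0.689  0.725 -0.   ] [-0.179  0.427  0.578] [-0.047  0.535  0.621  1.99  -0.448  0.754  0.894]
[ 463.2 -256.4   49.9] [0.  0.7 0.7 0. ]
clip_bore 0.63 [ 463.7 -254.7   24. ] [319.8, 230.3]
[258 238  23  91 721] [268.7 286.3]
[358 238  22  91 725] [368.8 286.5]
[ 305  241   33   38 1160] [320.7 260.2]
[  109   296   130   104 10504] [171.2 350.6]
[  400   296   130   104 10141] [466.4 348.7]
```

>>> arm_command(increments=[{"wx": 0,"wy": 0,"wz": 0,"dx": 0,"dy": 0,"dz": 0,"claw": 5},{"wx": 0,"wy": 0,"wz": 0,"dx": 0,"dy": 0,"dz": 0,"claw": 5},{"wx": 0,"wy": 0,"wz": 0,"dx": 0,"dy": 0,"dz": 0,"claw": 5},{"wx": 0,"wy": 0,"wz": 0,"dx": 0,"dy": 0,"dz": 0,"claw": 5},{"wx": 0,"wy": 0,"wz": 0,"dx": 0,"dy": 0,"dz": 0,"claw": 5},{"wx": 0,"wy": 0,"wz": 0,"dx": 0,"dy": 0,"dz": 0,"claw": 5}], grip_force=40)

```text
t: 9.5
ee_pos: [462.6, -256.2, 48.8]
eef_rot: [-0.0, 0.688, 0.725, -0.0]
ft_force: [0.7, 0.8, 0.5]
gripper_width: 17.6
grip_force: 40.0
```

```bash
python3 look.py w8
python3 - <<'E'
from h import *
np.set_printoptions(precision=1,suppress=True)
z=np.load("pics/w8.npz");ci=dict(intrinsics=z["K"],extrinsics=z["E"])
s=telemetry.state();p=np.array(s["ee_pos"]);q=s["eef_rot"]
from scipy.spatial.transform import Rotation as R
M=R.from_quat([q[1],q[2],q[3],q[0]]).as_matrix();tx,ty=M[:,0],M[:,1];print(tx,s["gripper_width"])
for o in (-2,0,2):
  pr=[proj(ci,p+tx*(o+a*6)+ty*9*b+np.array([0,0,zz-p[2]])) for a in(-1,1) for b in(-1,1) for zz in(52,84)]
  print(o,np.min(pr,0),np.max(pr,0))
im=cv2.imread("pics/w8.png");print(im[225:300:3,319].max(1))
g=cv2.cvtColor(im,cv2.COLOR_BGR2GRAY);print(g[255,290:350:2])
E
```

```text
9.5 [ 462.574 -256.172   48.772] [-0.     0.688  0.725 -0.   ] [0.696 0.784 0.539] [-0.046  0.536  0.621  1.991 -0.449  0.753  0.895]
[-0.1  1.  -0. ] 17.789771592942376
-2 [300.7 245. ] [337.4 293.6]
0 [300.6 241.9] [337.5 290.1]
2 [300.6 238.7] [337.6 286.5]
[144 146 133 102  98  77  22  21  21  20  19  19  21  25  26  26  25  23
  30 130 145 169 211 211 210]
[123 124 123 122  96  38  23  18  18  20  17  21  18  17  21  18  18  18
  17  17  20  18  18  22  52 109 123 123 123 124]
```

The clip is gripped (17.7 mm). Now I lift it straight out, turn back to the shaft's direction and travel.

>>> arm_command(increments=[{"wx": 0,"wy": 0,"wz": 0,"dx": 0,"dy": 0,"dz": 0.04,"claw": 5},{"wx": 0,"wy": 0,"wz": 0,"dx": 0,"dy": 0,"dz": 0.11,"claw": 5},{"wx": 0,"wy": 0,"wz": 0,"dx": 0,"dy": 0,"dz": 0.22,"claw": 5},{"wx": 0,"wy": 0,"wz": -0.02,"dx": 0,"dy": 0.06,"dz": 0.32,"claw": 5},{"wx": 0,"wy": 0,"wz": -0.04,"dx": 0,"dy": 0.15,"dz": 0.42,"claw": 5},{"wx": 0,"wy": 0,"wz": -0.06,"dx": 0,"dy": 0.25,"dz": 0.5,"claw": 5},{"wx": 0,"wy": 0,"wz": -0.08,"dx": 0.01,"dy": 0.35,"dz": 0.56,"claw": 5},{"wx": 0,"wy": 0,"wz": -0.092,"dx": 0.02,"dy": 0.46,"dz": 0.6,"claw": 5},{"wx": 0,"wy": 0,"wz": -0.092,"dx": 0.03,"dy": 0.57,"dz": 0.637,"claw": 5},{"wx": 0,"wy": 0,"wz": -0.092,"dx": 0.03,"dy": 0.57,"dz": 0.637,"claw": 5}])

```text
t: 10.38
ee_pos: [472.8, -79.5, 242.2]
eef_rot: [-0.0, 0.784, 0.621, 0.002]
ft_force: [0.5, 0.7, -0.5]
gripper_width: 17.8
grip_force: 40.0
```

```bash
python3 look.py w9 clip_grip clip_bore; python3 -c "
from h import *
s=telemetry.state();print(s['gripper_width'],s['grip_force'],s['ee_pos'],s['eef_rot'])
for q in ('clip_grip','clip_bore'): print(q,[(r['location'],r['p']) for r in nets.pinpoint(q,'scene')[:1]])"
```

```text
10.3833 [472.8   -79.521 242.218] [-0.     0.784  0.621  0.002] [ 0.51   0.684 -0.518] [-0.621  0.141  0.799  1.942 -0.116  1.102 -0.005]
clip_grip [319.3, 262.4] 0.83
clip_bore [315.9, 236.2] 0.87
17.726310356795533 39.99972581863403 [471.37703064 -85.39922476 240.33322971] [-7.33152932e-06  7.85625377e-01  6.18702454e-01  1.99513771e-04]
clip_grip [([207.5, 255.3], 0.54)]
clip_bore [([209.2, 263.9], 0.53)]
```

>>> arm_command(increments=[{"wx": 0,"wy": 0,"wz": 0,"dx": 0.003,"dy": 0.11,"dz": 0,"claw": 5},{"wx": 0,"wy": 0,"wz": 0,"dx": 0.006,"dy": 0.23,"dz": 0,"claw": 5},{"wx": 0,"wy": 0,"wz": 0,"dx": 0.009,"dy": 0.35,"dz": 0,"claw": 5},{"wx": 0,"wy": 0,"wz": 0,"dx": 0.012,"dy": 0.46,"dz": 0,"claw": 5},{"wx": 0,"wy": 0,"wz": 0,"dx": 0.013,"dy": 0.52,"dz": 0,"claw": 5},{"wx": 0,"wy": 0,"wz": 0,"dx": 0.013,"dy": 0.533,"dz": 0,"claw": 5},{"wx": 0,"wy": 0,"wz": 0,"dx": 0.013,"dy": 0.533,"dz": 0,"claw": 5},{"wx": 0,"wy": 0,"wz": 0,"dx": 0.013,"dy": 0.533,"dz": 0,"claw": 5}])

```text
t: 11.3
ee_pos: [475.5, 73.0, 239.7]
eef_rot: [0.0, 0.786, 0.618, -0.0]
ft_force: [0.0, -0.7, 0.3]
gripper_width: 17.8
grip_force: 40.0
```

```bash
python3 look.py w10 clip_grip clip_bore gland; python3 -c "
from h import *
get_image('wrist');s=telemetry.state();print(s['gripper_width'],s['ee_pos'],s['eef_rot'],s['ft_force'])
im=cv2.imread('pics/w10.png');g=cv2.cvtColor(im,cv2.COLOR_BGR2GRAY)
ci=camera_info('wrist')
print('pred gland',proj(ci,np.array([487,121.5,170])),'hubface',proj(ci,np.array([478.8,84.7,187.])))
for r in (150,158,166,174,182,190,198,206,214,222,230): print(r,g[r,270:370:4])"
```

```text
11.3 [475.534  73.025 239.708] [ 0.     0.786  0.618 -0.   ] [ 0.034 -0.724  0.252] [-0.837  0.14   0.684  1.937 -0.098  1.098 -0.352]
clip_grip [319.9, 263.6] 0.57
clip_bore [317.0, 231.5] 0.76
gland [316.1, 151.0] 0.75
17.614908620586874 [475.53483301  73.75615928 239.89803492] [-8.91449909e-06  7.86232636e-01  6.17930611e-01 -4.48931817e-05] [-0.33834336 -0.33021665 -1.01229006]
pred gland [319.00399897 150.49699669] hubface [320.01560719 204.50209011]
150 [183 187 189 183 176 190 219 229 236 242 246 247 245 244 235 230 223 205
 142 125 113 115 115 111 113]
158 [182 179 181 182 182 183 182 126 166 187 188 207 211 194 181 153 109 107
 111 110 113 115 117 117 117]
166 [190 191 189 184 156 130 119 134 155 161 173 174 179 154 129 115 114 105
 112 113 113 114 113 113 114]
174 [129 119 117 119 118 114 112 139 163 130 127 129 130 126 129 122 116 106
 111 110 109 111 111 110 110]
182 [119 119 119 121 119 118 114 104 113 121 125 128 127 130 126 122 116  99
 107 111 114 112 110 109 111]
190 [125 128 124 119 117 114 113 101 116 124 124 129 131 126 128 119 112  99
 103 105 107 108 108 110 112]
198 [126 127 123 123 122 120 117 113 114 120 127 128 128 129 120 114 102  84
 111 112 109 109 107 110 111]
206 [122 122 122 120 116 119 119 117 116  99 103 113 119 112 103 100  85  79
 111 111 112 113 110 109 110]
214 [123 120 117 120 120 120 121 119 117 103 117 122 123 123 116 101  84  88
 111 109 112 115 112 110 111]
222 [120 121 120 119 118 117 118 118 121 107 118 124 125 123 114  99  83 105
 117 115 115 130 155 173 181]
230 [119 120 125 127 124 122 118 119  94  96 110 116 112 112 110 103  94 166
 181 178 178 182 187 187 185]
```

>>> arm_command(increments=[{"wx": 0,"wy": 0,"wz": 0,"dx": -0.002,"dy": 0,"dz": -0.03,"claw": 5},{"wx": 0,"wy": 0,"wz": 0,"dx": -0.002,"dy": 0,"dz": -0.06,"claw": 5},{"wx": 0,"wy": 0,"wz": 0,"dx": -0.002,"dy": 0,"dz": -0.075,"claw": 5},{"wx": 0,"wy": 0,"wz": 0,"dx": -0.002,"dy": 0,"dz": -0.078,"claw": 5},{"wx": 0,"wy": 0,"wz": 0,"dx": -0.002,"dy": 0,"dz": -0.078,"claw": 5}])

```text
t: 11.97
ee_pos: [474.6, 74.6, 215.9]
eef_rot: [-0.0, 0.786, 0.619, -0.001]
ft_force: [0.2, -0.3, 0.3]
gripper_width: 17.7
grip_force: 40.0
```

>>> arm_command(increments=[{"wx": 0,"wy": 0,"wz": 0,"dx": 0,"dy": 0,"dz": -0.003,"claw": 5},{"wx": 0,"wy": 0,"wz": 0,"dx": 0,"dy": 0,"dz": -0.004,"claw": 5},{"wx": 0,"wy": 0,"wz": 0,"dx": 0,"dy": 0,"dz": -0.004,"claw": 5}])

```text
t: 12.22
ee_pos: [475.0, 74.8, 215.4]
eef_rot: [0.0, 0.786, 0.619, 0.0]
ft_force: [0.3, -0.3, -0.4]
gripper_width: 17.5
grip_force: 40.0
```

>>> arm_command(increments=[{"wx": 0,"wy": 0,"wz": 0,"dx": 0,"dy": 0,"dz": -0.003,"claw": 5},{"wx": 0,"wy": 0,"wz": 0,"dx": 0,"dy": 0,"dz": -0.005,"claw": 5},{"wx": 0,"wy": 0,"wz": 0,"dx": 0,"dy": 0,"dz": -0.005,"claw": 5}])

```text
t: 12.47
ee_pos: [474.9, 74.7, 213.7]
eef_rot: [0.0, 0.786, 0.619, 0.0]
ft_force: [0.4, -0.2, -1.2]
gripper_width: 18.1
grip_force: 40.0
```

>>> arm_command(increments=[{"wx": 0,"wy": 0,"wz": 0,"dx": 0,"dy": 0,"dz": -0.003,"claw": 5},{"wx": 0,"wy": 0,"wz": 0,"dx": 0,"dy": 0,"dz": -0.003,"claw": 5}])

```text
t: 12.63
ee_pos: [475.1, 74.7, 212.9]
eef_rot: [0.0, 0.786, 0.619, 0.0]
ft_force: [1.9, -0.7, -0.1]
gripper_width: 18.1
grip_force: 40.0
```

>>> arm_command(increments=[{"wx": 0,"wy": 0,"wz": 0,"dx": 0,"dy": 0,"dz": -0.003,"claw": 5},{"wx": 0,"wy": 0,"wz": 0,"dx": 0,"dy": 0,"dz": -0.003,"claw": 5}])

```text
t: 12.8
ee_pos: [475.1, 74.8, 212.1]
eef_rot: [0.0, 0.786, 0.619, 0.0]
ft_force: [1.6, 0.4, 2.6]
gripper_width: 17.5
grip_force: 40.0
```

>>> arm_command(increments=[{"wx": 0,"wy": 0,"wz": 0,"dx": 0.001,"dy": 0,"dz": -0.002,"claw": 5},{"wx": 0,"wy": 0,"wz": 0,"dx": 0.001,"dy": 0,"dz": -0.002,"claw": 5}])

```text
t: 12.97
ee_pos: [475.4, 74.8, 211.5]
eef_rot: [0.0, 0.786, 0.619, 0.0]
ft_force: [0.6, 0.7, 4.3]
gripper_width: 17.8
grip_force: 40.0
```

Contact with the 22 mm shaft is at TCP z ≈ 212, so home is at about z 194. I'll ease up 1 mm and feel inward for the hub face.

>>> arm_command(increments=[{"wx": 0,"wy": 0,"wz": 0,"dx": 0,"dy": 0,"dz": 0.005,"claw": 5},{"wx": 0,"wy": 0,"wz": 0,"dx": 0.001,"dy": 0.004,"dz": 0.005,"claw": 5},{"wx": 0,"wy": 0,"wz": 0,"dx": 0.002,"dy": 0.008,"dz": 0.005,"claw": 5},{"wx": 0,"wy": 0,"wz": 0,"dx": 0.002,"dy": 0.01,"dz": 0.005,"claw": 5}])

```text
t: 13.3
ee_pos: [475.8, 77.9, 212.8]
eef_rot: [0.0, 0.786, 0.619, -0.0]
ft_force: [1.1, -1.0, 0.8]
gripper_width: 18.1
grip_force: 40.0
```

>>> arm_command(increments=[{"wx": 0,"wy": 0,"wz": 0,"dx": 0.001,"dy": 0.003,"dz": 0,"claw": 5},{"wx": 0,"wy": 0,"wz": 0,"dx": 0.001,"dy": 0.003,"dz": 0,"claw": 5}])

```text
t: 13.47
ee_pos: [476.1, 78.8, 212.8]
eef_rot: [-0.0, 0.786, 0.619, -0.0]
ft_force: [1.8, 0.2, 0.0]
gripper_width: 17.4
grip_force: 40.0
```

>>> arm_command(increments=[{"wx": 0,"wy": 0,"wz": 0,"dx": 0.001,"dy": 0.003,"dz": 0,"claw": 5},{"wx": 0,"wy": 0,"wz": 0,"dx": 0.001,"dy": 0.003,"dz": 0,"claw": 5}])

```text
t: 13.63
ee_pos: [476.4, 79.7, 212.8]
eef_rot: [-0.0, 0.786, 0.619, -0.0]
ft_force: [1.0, -0.7, 0.5]
gripper_width: 17.4
grip_force: 40.0
```

>>> arm_command(increments=[{"wx": 0,"wy": 0,"wz": 0,"dx": 0.001,"dy": 0.003,"dz": 0,"claw": 5},{"wx": 0,"wy": 0,"wz": 0,"dx": 0.001,"dy": 0.003,"dz": 0,"claw": 5}])

```text
t: 13.8
ee_pos: [476.7, 80.6, 212.8]
eef_rot: [-0.0, 0.786, 0.619, -0.0]
ft_force: [0.6, -0.4, 0.6]
gripper_width: 17.8
grip_force: 40.0
```

>>> arm_command(increments=[{"wx": 0,"wy": 0,"wz": 0,"dx": 0.001,"dy": 0.003,"dz": 0,"claw": 5},{"wx": 0,"wy": 0,"wz": 0,"dx": 0.001,"dy": 0.003,"dz": 0,"claw": 5}])

```text
t: 13.97
ee_pos: [477.0, 81.5, 212.8]
eef_rot: [-0.0, 0.786, 0.619, -0.0]
ft_force: [0.0, 0.2, 0.5]
gripper_width: 17.7
grip_force: 40.0
```

>>> arm_command(increments=[{"wx": 0,"wy": 0,"wz": 0,"dx": 0.001,"dy": 0.003,"dz": 0,"claw": 5},{"wx": 0,"wy": 0,"wz": 0,"dx": 0.001,"dy": 0.003,"dz": 0,"claw": 5}])

```text
t: 14.13
ee_pos: [477.2, 82.4, 212.8]
eef_rot: [-0.0, 0.786, 0.619, -0.0]
ft_force: [-0.1, 0.2, -0.5]
gripper_width: 17.7
grip_force: 40.0
```

>>> arm_command(increments=[{"wx": 0,"wy": 0,"wz": 0,"dx": 0.001,"dy": 0.003,"dz": 0,"claw": 5},{"wx": 0,"wy": 0,"wz": 0,"dx": 0.001,"dy": 0.003,"dz": 0,"claw": 5}])

```text
t: 14.3
ee_pos: [477.5, 83.3, 212.8]
eef_rot: [-0.0, 0.786, 0.619, -0.0]
ft_force: [-1.1, 0.2, -0.4]
gripper_width: 17.7
grip_force: 40.0
```

>>> arm_command(increments=[{"wx": 0,"wy": 0,"wz": 0,"dx": 0.001,"dy": 0.003,"dz": 0,"claw": 5},{"wx": 0,"wy": 0,"wz": 0,"dx": 0.001,"dy": 0.003,"dz": 0,"claw": 5}])

```text
t: 14.47
ee_pos: [477.9, 84.2, 212.8]
eef_rot: [-0.0, 0.786, 0.619, -0.0]
ft_force: [-0.7, -0.5, -0.2]
gripper_width: 17.8
grip_force: 40.0
```

>>> arm_command(increments=[{"wx": 0,"wy": 0,"wz": 0,"dx": 0.001,"dy": 0.003,"dz": 0,"claw": 5},{"wx": 0,"wy": 0,"wz": 0,"dx": 0.001,"dy": 0.003,"dz": 0,"claw": 5}])

```text
t: 14.63
ee_pos: [478.1, 84.8, 212.8]
eef_rot: [0.0, 0.786, 0.619, -0.0]
ft_force: [0.1, -0.2, 0.5]
gripper_width: 17.5
grip_force: 40.0
```

>>> arm_command(increments=[{"wx": 0,"wy": 0,"wz": 0,"dx": 0.001,"dy": 0.003,"dz": 0,"claw": 5},{"wx": 0,"wy": 0,"wz": 0,"dx": 0.001,"dy": 0.003,"dz": 0,"claw": 5}])

```text
t: 14.8
ee_pos: [478.3, 85.2, 212.8]
eef_rot: [0.0, 0.786, 0.618, -0.001]
ft_force: [-3.0, -5.6, 1.3]
gripper_width: 17.7
grip_force: 40.0
```

Hub face contact is at y ≈ 84.9. I'll back off about 1 mm to centre the clip in the groove, then lower.

>>> arm_command(increments=[{"wx": 0,"wy": 0,"wz": 0,"dx": -0.002,"dy": -0.0067,"dz": 0,"claw": 5},{"wx": 0,"wy": 0,"wz": 0,"dx": -0.002,"dy": -0.0067,"dz": 0,"claw": 5},{"wx": 0,"wy": 0,"wz": 0,"dx": -0.002,"dy": -0.0067,"dz": -0.004,"claw": 5},{"wx": 0,"wy": 0,"wz": 0,"dx": -0.002,"dy": -0.0067,"dz": -0.006,"claw": 5},{"wx": 0,"wy": 0,"wz": 0,"dx": -0.002,"dy": -0.0067,"dz": -0.006,"claw": 5}])

```text
t: 15.22
ee_pos: [477.8, 84.0, 210.9]
eef_rot: [-0.0, 0.786, 0.619, -0.0]
ft_force: [0.2, -1.0, 0.0]
gripper_width: 17.7
grip_force: 40.0
```

>>> arm_command(increments=[{"wx": 0,"wy": 0,"wz": 0,"dx": 0,"dy": 0,"dz": -0.003,"claw": 5},{"wx": 0,"wy": 0,"wz": 0,"dx": 0,"dy": 0,"dz": -0.003,"claw": 5}])

```text
t: 15.38
ee_pos: [477.9, 83.9, 210.0]
eef_rot: [-0.0, 0.786, 0.619, -0.0]
ft_force: [0.8, -0.5, -0.9]
gripper_width: 17.8
grip_force: 40.0
```

Below 212 with no force, so it's over the groove. I continue down.

>>> arm_command(increments=[{"wx": 0,"wy": 0,"wz": 0,"dx": 0,"dy": 0,"dz": -0.004,"claw": 5},{"wx": 0,"wy": 0,"wz": 0,"dx": 0,"dy": 0,"dz": -0.008,"claw": 5},{"wx": 0,"wy": 0,"wz": 0,"dx": 0,"dy": 0,"dz": -0.008,"claw": 5}])

```text
t: 15.63
ee_pos: [477.8, 83.9, 207.6]
eef_rot: [-0.0, 0.786, 0.619, -0.0]
ft_force: [-1.2, 0.8, 0.1]
gripper_width: 17.5
grip_force: 40.0
```

>>> arm_command(increments=[{"wx": 0,"wy": 0,"wz": 0,"dx": 0,"dy": 0,"dz": -0.003,"claw": 5},{"wx": 0,"wy": 0,"wz": 0,"dx": 0,"dy": 0,"dz": -0.004,"claw": 5}])

```text
t: 15.8
ee_pos: [478.1, 83.9, 206.8]
eef_rot: [0.0, 0.786, 0.619, 0.0]
ft_force: [-1.6, 0.5, 7.1]
gripper_width: 17.6
grip_force: 40.0
```

>>> arm_command(increments=[{"wx": 0,"wy": 0,"wz": 0,"dx": 0,"dy": 0,"dz": -0.003,"claw": 5},{"wx": 0,"wy": 0,"wz": 0,"dx": 0,"dy": 0,"dz": -0.003,"claw": 5}])

```text
t: 15.97
ee_pos: [478.1, 84.0, 205.9]
eef_rot: [-0.0, 0.786, 0.619, 0.0]
ft_force: [-1.3, 1.0, 3.3]
gripper_width: 17.7
grip_force: 40.0
```

The flare touched at z ≈ 207, just as expected for the groove. I press on gently.

>>> arm_command(increments=[{"wx": 0,"wy": 0,"wz": 0,"dx": -0.001,"dy": 0,"dz": -0.003,"claw": 5},{"wx": 0,"wy": 0,"wz": 0,"dx": -0.001,"dy": 0,"dz": -0.003,"claw": 5}])

```text
t: 16.13
ee_pos: [477.8, 83.9, 204.9]
eef_rot: [0.0, 0.786, 0.619, 0.0]
ft_force: [-0.5, -0.6, 3.6]
gripper_width: 18.2
grip_force: 40.0
```

>>> arm_command(increments=[{"wx": 0,"wy": 0,"wz": 0,"dx": 0,"dy": 0,"dz": -0.003,"claw": 5},{"wx": 0,"wy": 0,"wz": 0,"dx": 0,"dy": 0,"dz": -0.003,"claw": 5}])

```text
t: 16.3
ee_pos: [477.8, 83.9, 203.9]
eef_rot: [0.0, 0.786, 0.619, 0.0]
ft_force: [0.5, 1.0, 2.5]
gripper_width: 17.6
grip_force: 40.0
```

>>> arm_command(increments=[{"wx": 0,"wy": 0,"wz": 0,"dx": 0,"dy": 0,"dz": -0.003,"claw": 5},{"wx": 0,"wy": 0,"wz": 0,"dx": 0,"dy": 0,"dz": -0.003,"claw": 5}])

```text
t: 16.47
ee_pos: [477.6, 83.8, 202.8]
eef_rot: [-0.0, 0.786, 0.619, -0.0]
ft_force: [0.2, 0.9, 0.4]
gripper_width: 17.9
grip_force: 40.0
```

>>> arm_command(increments=[{"wx": 0,"wy": 0,"wz": 0,"dx": 0,"dy": 0,"dz": -0.003,"claw": 5},{"wx": 0,"wy": 0,"wz": 0,"dx": 0,"dy": 0,"dz": -0.006,"claw": 5},{"wx": 0,"wy": 0,"wz": 0,"dx": 0,"dy": 0,"dz": -0.01,"claw": 5},{"wx": 0,"wy": 0,"wz": 0,"dx": 0,"dy": 0,"dz": -0.01,"claw": 5}])

```text
t: 16.8
ee_pos: [477.3, 83.7, 199.5]
eef_rot: [-0.0, 0.786, 0.619, -0.0]
ft_force: [0.5, 0.2, -2.3]
gripper_width: 17.6
grip_force: 40.0
```

>>> arm_command(increments=[{"wx": 0,"wy": 0,"wz": 0,"dx": 0,"dy": 0,"dz": -0.003,"claw": 5},{"wx": 0,"wy": 0,"wz": 0,"dx": 0,"dy": 0,"dz": -0.006,"claw": 5},{"wx": 0,"wy": 0,"wz": 0,"dx": 0,"dy": 0,"dz": -0.01,"claw": 5},{"wx": 0,"wy": 0,"wz": 0,"dx": 0,"dy": 0,"dz": -0.01,"claw": 5}])

```text
t: 17.13
ee_pos: [477.4, 83.7, 196.7]
eef_rot: [-0.0, 0.786, 0.619, -0.0]
ft_force: [1.3, 0.3, -4.2]
gripper_width: 17.9
grip_force: 40.0
```

>>> arm_command(increments=[{"wx": 0,"wy": 0,"wz": 0,"dx": 0,"dy": 0,"dz": -0.003,"claw": 5},{"wx": 0,"wy": 0,"wz": 0,"dx": 0,"dy": 0,"dz": -0.003,"claw": 5}])

```text
t: 17.3
ee_pos: [477.5, 83.7, 195.9]
eef_rot: [-0.0, 0.786, 0.619, -0.0]
ft_force: [0.0, -0.7, -4.2]
gripper_width: 17.8
grip_force: 40.0
```

>>> arm_command(increments=[{"wx": 0,"wy": 0,"wz": 0,"dx": 0,"dy": 0,"dz": -0.003,"claw": 5},{"wx": 0,"wy": 0,"wz": 0,"dx": 0,"dy": 0,"dz": -0.003,"claw": 5}])

```text
t: 17.47
ee_pos: [477.6, 83.7, 195.1]
eef_rot: [0.0, 0.786, 0.619, -0.0]
ft_force: [-0.8, -2.0, -1.3]
gripper_width: 17.8
grip_force: 40.0
```

>>> arm_command(increments=[{"wx": 0,"wy": 0,"wz": 0,"dx": 0,"dy": 0,"dz": -0.003,"claw": 5},{"wx": 0,"wy": 0,"wz": 0,"dx": 0,"dy": 0,"dz": -0.003,"claw": 5}])

```text
t: 17.63
ee_pos: [477.6, 83.7, 194.5]
eef_rot: [-0.0, 0.786, 0.618, 0.0]
ft_force: [-2.3, -1.9, 7.1]
gripper_width: 17.6
grip_force: 40.0
```

It bottomed out at z ≈ 194.5, which is home. I'll relax, then do a light tug test.

>>> arm_command(increments=[{"wx": 0,"wy": 0,"wz": 0,"dx": 0,"dy": 0,"dz": 0.002,"claw": 5},{"wx": 0,"wy": 0,"wz": 0,"dx": 0,"dy": 0,"dz": 0.004,"claw": 5},{"wx": 0,"wy": 0,"wz": 0,"dx": 0,"dy": 0,"dz": 0.004,"claw": 5}])

```text
t: 17.88
ee_pos: [477.5, 83.7, 195.4]
eef_rot: [-0.0, 0.786, 0.619, -0.0]
ft_force: [-0.2, -2.4, -2.7]
gripper_width: 17.9
grip_force: 40.0
```

>>> arm_command(increments=[{"wx": 0,"wy": 0,"wz": 0,"dx": 0,"dy": 0,"dz": -0.003,"claw": 5},{"wx": 0,"wy": 0,"wz": 0,"dx": 0,"dy": 0,"dz": -0.003,"claw": 5},{"wx": 0,"wy": 0,"wz": 0,"dx": 0,"dy": 0,"dz": -0.003,"claw": 36},{"wx": 0,"wy": 0,"wz": 0,"dx": 0,"dy": 0,"dz": -0.003,"claw": 36},{"wx": 0,"wy": 0,"wz": 0,"dx": 0,"dy": 0,"dz": -0.003,"claw": 36},{"wx": 0,"wy": 0,"wz": 0,"dx": 0,"dy": 0,"dz": -0.003,"claw": 36},{"wx": 0,"wy": 0,"wz": 0,"dx": 0,"dy": 0,"dz": 0.05,"claw": 36},{"wx": 0,"wy": 0,"wz": 0,"dx": 0,"dy": 0,"dz": 0.15,"claw": 36},{"wx": 0,"wy": 0,"wz": 0,"dx": 0,"dy": 0,"dz": 0.22,"claw": 36},{"wx": 0,"wy": 0,"wz": 0,"dx": 0,"dy": 0,"dz": 0.22,"claw": 36}])

```text
t: 18.72
ee_pos: [479.2, 84.1, 265.0]
eef_rot: [0.0, 0.786, 0.618, 0.002]
ft_force: [0.2, 0.5, 1.1]
gripper_width: 36.1
grip_force: 0.0
```

```bash
python3 look.py w11 clip_grip clip_bore
python3 - <<'E'
from h import *
np.set_printoptions(precision=1,suppress=True)
rs={}
for n in ("wrist","scene","top"):
    get_image(n);ci=camera_info(n)
    for q,zz in (("clip_grip",214),("clip_bore",170)):
        r=nets.pinpoint(q,n)
        if r: print(n,q,round(r[0]["p"],2),np.array(r[0]["location"]),atz(ci,r[0]["location"],zz));rs.setdefault(q,[]).append(ray(ci,r[0]["location"]))
for q in rs: print(q,*tri(rs[q]))
E
```

```text
18.7167 [479.188  84.132 265.042] [0.    0.786 0.618 0.002] [0.194 0.509 1.101] [-0.859  0.119  0.681  1.896 -0.083  1.15  -0.385]
clip_grip [318.3, 224.5] 0.83
clip_bore [316.4, 202.9] 0.77
wrist clip_grip 0.69 [319.  224.7] [476.4  81.8 214. ]
wrist clip_bore 0.9 [318.2 202.8] [476.6  85.3 170. ]
scene clip_grip 0.69 [294.7 105.7] [481.1  92.2 214. ]
scene clip_bore 0.46 [290.  122.1] [472.7  81.3 170. ]
clip_grip [480.6  85.7 219.8] [np.float64(4.008404652593224), np.float64(4.008404652593362)]
clip_bore [474.1  83.6 168.1] [np.float64(2.5507547185820743), np.float64(2.5507547185819677)]
```

```bash
python3 -c "
from h import *
print(workorder.close_job())"
```

```text
the job is handed in; nothing more can be done
None
```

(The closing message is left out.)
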